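# Turn the petal organiser so that the mirror faces front

### The job

With a fingertip, gently push the scalloped rim of the turntable organiser round until the small round mirror stands at the front of it, looking straight out over the near edge of the bench (the long edge on the robot's side). Push only the tray: do not touch, grasp or lift the mirror or the other things standing in it, leave the rest of the bench as it is, and finish with the organiser at rest and the hand clear.

Things in the scene. Friction and masses are not known exactly. Their poses are not given: they have to be found in the camera images.
- turntable: The wooden turning tray, a flower from above: five round dish-like petals (104 mm outer diameter, centres 88 mm from the turning axis, 72 degrees apart) round a hub; 280 mm across. Origin on the vertical turning axis at the tray's underside, 26 mm above the bench; z up; the mirror's petal lies on its own -x axis. It turns either way without stops, needs about 0.7 N at the rim, and stops almost at once when let go.
- petal_rim (a point): Outermost point of the mirror's petal, on the top of its rim: 140 mm from the turning axis, 56 mm above the bench. All petals' outer sides are upright, from 26 to 56 mm above the bench; their walls are 4 mm thick and their inner floors 38 mm above the bench.
- notch (a point): Bottom of the notch in the rim opposite the mirror, 71 mm from the turning axis (on the tray's +x axis), at the rim's height, 56 mm above the bench. Such notches, five in all, lie midway between neighbouring petals, 72 degrees apart; each is a V, open outwards and above, about 103 mm wide at its mouth: a round finger 32 mm thick touches both petals when its centre is 115 mm from the axis.
- base: The fixed round foot under the tray, 170 mm in diameter, 18 mm high. Origin on the turning axis at bench height; its axes are parallel to the world's: -x is the front, pointing squarely to the bench's near edge on the robot's side.
- mirror_glass (a point): Centre of the glass of the small round mirror: an upright 64 mm aluminium disc, 8 mm thick, on a short stem and round foot. It stands loose in the middle of its petal, the glass facing outwards, away from the turning axis. The point is 84 mm above the bench, about 94 mm from the turning axis. Its -x axis is the way the glass faces, z is up.
- mirror: The same mirror, 78 mm high in all (its top is 116 mm above the bench); origin under the centre of its 52 mm rubber-padded foot, -x is the way the glass faces. It rides round with the tray, but may slide a few mm in its petal if the tray is jerked.
- nail_brush: Bystander lying loose in another petal, not to be disturbed: chrome nail brush, 78 x 36 mm, 41 mm high; origin at the centre of its underside.
- comb: Bystander lying loose in another petal, not to be disturbed: black plastic comb, 88 x 27 mm, 5 mm thick, lying flat; origin near the centre of its underside.
- ring_dish: Bystander lying loose in another petal, not to be disturbed: white ceramic ring dish, 72 mm across, with a cone in the middle 39 mm high; origin at the centre of its underside.
- balm_case: Bystander lying loose in another petal, not to be disturbed: pale pink round lip-balm case, 42 mm across, 28 mm high; origin at the centre of its underside.
- mug: Bystander on the bench, not to be disturbed: mug, 80 mm across, 92 mm high, with a handle; origin under its centre.
- key_bowl: Bystander on the bench, not to be disturbed: white bowl with keys, 132 mm across, 42 mm high; origin under its centre.
- candle: Bystander on the bench, not to be disturbed: candle in a glass, 72 mm across, 75 mm high; origin under its centre.
- soap_bottle: Bystander on the bench, not to be disturbed: amber bottle, 60 mm across, 130 mm high; origin under its centre.
- glasses_case: Bystander on the bench, not to be disturbed: dark spectacle case, 155 x 62 mm, 43 mm high; origin under its centre.
- torch: Bystander on the bench, not to be disturbed: metal pocket torch lying down, 120 mm long, 34 mm across its head; origin under its middle.

How it is judged:
At the end, for the whole second after the job is handed in: The mirror stands upright in its petal at the front of the organiser: its centre within 20 mm (about 12 degrees) of the line from the turning axis square to the near edge of the bench, its glass facing that edge within 0.22 rad, and the tray and mirror at rest (x of mirror_glass in the frame of base below -0.075 m and y of mirror_glass in the frame of base between -0.02 and 0.02 m and angle between the x axis of mirror_glass and the x axis of base, either way round below 0.22 rad and angular speed of turntable below 0.05 rad/s and linear speed of mirror below 0.02 m/s and angle between mirror's own z axis and vertical below 0.1 rad and height (world z) of mirror between 0.033 and 0.043 m); the robot touches nothing.
It fails at once if something standing in the tray is lifted, tipped or knocked out of its petal ((height (world z) of mirror above 0.053 m or height (world z) of mirror below 0.028 m or angle between mirror's own z axis and vertical above 0.35 rad or horizontal distance between mirror and turntable above 0.125 m or horizontal distance between mirror and turntable below 0.05 m) or (height (world z) of nail_brush above 0.053 m or height (world z) of nail_brush below 0.028 m or angle between nail_brush's own z axis and vertical above 0.35 rad or horizontal distance between nail_brush and turntable above 0.125 m or horizontal distance between nail_brush and turntable below 0.05 m) or (height (world z) of comb above 0.053 m or height (world z) of comb below 0.028 m or angle between comb's own z axis and vertical above 0.35 rad or horizontal distance between comb and turntable above 0.125 m or horizontal distance between comb and turntable below 0.05 m) or (height (world z) of ring_dish above 0.053 m or height (world z) of ring_dish below 0.028 m or angle between ring_dish's own z axis and vertical above 0.35 rad or horizontal distance between ring_dish and turntable above 0.125 m or horizontal distance between ring_dish and turntable below 0.05 m) or (height (world z) of balm_case above 0.053 m or height (world z) of balm_case below 0.028 m or angle between balm_case's own z axis and vertical above 0.35 rad or horizontal distance between balm_case and turntable above 0.125 m or horizontal distance between balm_case and turntable below 0.05 m)).
It fails at once if the robot touches something standing in the tray (contact force between any of the fingers, the arm and mirror above 0.5 N or contact force between any of the fingers, the arm and nail_brush above 0.5 N or contact force between any of the fingers, the arm and comb above 0.5 N or contact force between any of the fingers, the arm and ring_dish above 0.5 N or contact force between any of the fingers, the arm and balm_case above 0.5 N).
It fails at once if the tray is shoved or pinched with more than 25 N instead of pushed gently (contact force between the fingers and turntable above 25 N).
It fails at once if the tray is spun fast (over 2.5 rad/s) (angular speed of turntable above 2.5 rad/s).
It fails at once if something else on the bench is moved by more than 20 mm or tipped (distance of any of mug, key_bowl, candle, soap_bottle, glasses_case, torch from where it was at the start of the episode above 0.02 m or angle between any of mug, key_bowl, candle, soap_bottle, glasses_case, torch's own z axis and vertical above 0.3 rad).
It also fails if it takes over 48 s, if anything falls off the work surface, if the arm or the gripper's body presses on something with over 40 N, if the wrist force passes 120 N, or if a joint passes its speed limit or range.

### The arm

A 6-joint arm with a two-finger parallel gripper is mounted at the origin on the work surface. World frame = base frame: x ahead of the robot, y to its left, z up, the work surface at z = 0. Lengths are in m, angles in rad, forces in N, time in s.
With the tool pointing down it reaches from about 0.275 to 0.775 m from the base axis. Payload 14.6 kg.
Tool frame: the origin (TCP) lies at the very end of the fingers, on their centre line; the grasp point (between the pads) lies manip.grasp_offset behind it (manip.grasp_offset is the distance from the TCP to the grasp point, in m); z points along the fingers, y is the direction in which the jaws open and shut (so a half turn about z gives the same grasp; the last joint's range is limited). The gripper opens to 85 mm and grips with 20 to 120 N. Pads are 22 mm wide; open, the fingers measure 114 mm over their backs; the gripper's body (76 mm by 85 mm) begins 54 mm behind the grasp point. The pads swing forward as they close: fully open they stand 13 mm farther back than shut.
Start: joints at [0.988, 0.263, -0.048, 1.259, 0, 1.415], TCP at [0.218, 0.478, 0.231] pointing down, gripper open.
Joint ranges: [-2.65, 2.65], [-0.89, 1.7], [-1.18, 1.37], [-2.13, 2.11], [-1.35, 1.29], [-3.14, 3.14]. Speed limits (rad/s): [1.89, 1.89, 2.57, 2.79, 3.14, 3.14].

### API

Orientations are given as a unit quaternion [w, x, y, z].
In Python, from cell import manip gives the robot as it stands.
- The arm moves only by the tool servo_tool, never from a script. Its argument "steps" is a list of rows, each a list of 2 entries, a list of its own where there are three numbers: the shift along the tool's x, y, z in mm, then the turn, a rotation vector about the tool's x, y, z in rad. In form: [[[x, y, z], [wx, wy, wz]], ...]. A call has 1 to 5 rows; each row is the pose to reach, as a shift and turn from the pose measured when the call began, along the tool's axes at that moment; what a row does not reach only later rows make up. A row lasts 1/10 s, in which the tool goes at most 50 mm and 8.59 degrees, less where a joint would pass 70% of its speed; a pose out of reach is approached as far as the arm can. A call with a gripper value outside its range is refused whole. "claw" is the closure, from 0 (fully open) to 1 (shut), set as the call begins (left out, the last holds). The fingers move at their own pace and stop on an object; "grip_force" is the grip in N (left out, the last holds). Time passes only in rows, so rows that repeat a pose let the fingers close. It gives the time, the measured TCP pose, the force and the opening at its end, in the units of the state.
- manip.read_state(): the state, without advancing time (a new reading comes with each control period).
- manip.camera(name): name is "scene" or "side" or "wrist"; returns a dict with "image" (384x512x3 uint8, red, green, blue), "fx", "fy", "cx", "cy" (pixels), "R" (3x3) and "t" (3): a world point X has camera coordinates R X + t. Camera axes: x right, y down, z forward; pixel columns grow to the right and rows downward; lengths in m; the calibration is good to about 2 mm. A picture is of the moment at which its call begins. There is no depth.
- manip.sign_off(): hands the job in, once; it reports no verdict.
The state is a dict: "clock": time; "q": joint angles; "qd": joint speeds; "tau": joint torques, N m; "tool_pos": TCP position; "tcp_rot": TCP orientation; "force": force on the tool from outside, world axes, zero at the start; "wrist_torque": the same for the moment, N m; "gripper_width": opening from 0.0 (shut) to 1.0 (fully open).
Only numpy, scipy, OpenCV 4.12 (cv2) and the standard library are available. Lean on these libraries where they do the work, as an engineer would, in place of code of your own. Each camera call takes 0.05 s, during which the arm holds its last target.

## Working session

There is one attempt and no reset: what is moved stays moved. The work goes in short steps, Python scripts to look and compute and a tool call to move; the robot and the scene stay as the last step left them, time stands still between calls to the robot, and variables do not carry over. Pictures are saved under pics/ and viewed, and the job is handed in when it is done.

Besides the shell and the picture viewer there is one more tool, called as a command line: name --argument value ..., lists and objects as JSON in quotes. servo_tool: Moves the arm, as the interface text tells. Its arguments: {"type":"object","properties":{"steps":{"type":"array","items":{"type":"array"}},"claw":{"type":"number"},"grip_force":{"type":"number"}},"required":["steps"]}

```bash
mkdir -p pics; python3 - <<'E'
from cell import manip
import cv2
print(manip.read_state(), manip.grasp_offset)
for n in ["scene","side","wrist"]:
    c=manip.camera(n); cv2.imwrite(f"pics/{n}0.png",c["image"][:,:,::-1]); print(n,c["fx"],c["fy"],c["cx"],c["cy"],c["R"],c["t"])
E
```

```text
{'clock': 0.0, 'q': array([ 9.87729964e-01,  2.63527583e-01, -4.89435774e-02,  1.25938545e+00,
        3.45077147e-05,  1.41549955e+00]), 'qd': array([-0.00055845,  0.00126052, -0.00061037,  0.00075594,  0.00143947,
        0.0002282 ]), 'tau': array([ 4.57296162e-03, -6.37618661e+01,  3.84570265e+01,  1.35715716e-02,
        1.98449702e-04, -4.65267283e-05]), 'tool_pos': array([0.21763574, 0.47746822, 0.23082024]), 'tcp_rot': array([-2.07394647e-04,  2.12257744e-01,  9.77213574e-01, -4.88197465e-04]), 'force': array([ 1.52411925,  0.22729629, -0.5376775 ]), 'wrist_torque': array([-0.02347915, -0.03124446,  0.05230872]), 'gripper_width': 1.0004529019389552} 0.0187
scene 393.2226518958781 393.2226518958781 249.7513103072565 192.44883465606742 [[ 0.03912089  0.99923298 -0.00173372]
 [ 0.78035048 -0.03163504 -0.62454172]
 [-0.62411753  0.02307972 -0.78098953]] [-0.00648696 -0.35397822  1.65024909]
side 464.00349139229024 464.00349139229024 265.6198709824778 185.19804808480373 [[ 0.98104152 -0.19342906 -0.01194722]
 [-0.1561604  -0.75250285 -0.6398073 ]
 [ 0.11476701  0.62954321 -0.7684425 ]] [-0.49568783  0.14571964  1.33573934]
wrist 326.58878044115505 326.58878044115505 258.04455733857964 188.39744666991933 [[ 0.41490715  0.90986262 -0.00144105]
 [ 0.87612938 -0.39909616  0.27040628]
 [ 0.24545745 -0.11345604 -0.96274522]] [-0.52403455 -0.0355756   0.37859576]
```

View pics/scene0.png

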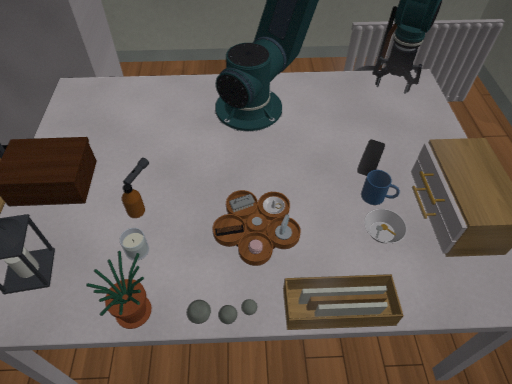

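View pics/side0.png

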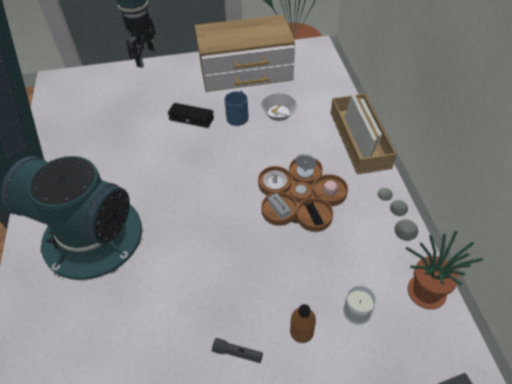

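View pics/wrist0.png

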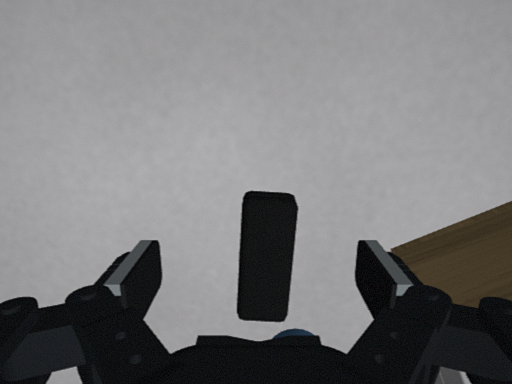

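The scene view has the robot at the top, x running down and y to the right. The organiser is near (257,226), with the mirror in the right-hand petal at about (285,228). The side view shows the organiser near (302,190), with the mirror at about (306,165). Next I'll fit the tray model to both views.

```bash
cat > h.py <<'E'
from cell import manip
import cv2, numpy as np
from scipy.optimize import minimize, least_squares
def proj(c,X):
    X=np.atleast_2d(X); p=X@c["R"].T+c["t"]
    return np.c_[c["fx"]*p[:,0]/p[:,2]+c["cx"], c["fy"]*p[:,1]/p[:,2]+c["cy"]]
def ray(c,u,v,z):
    d=c["R"].T@np.array([(u-c["cx"])/c["fx"],(v-c["cy"])/c["fy"],1]); o=-c["R"].T@c["t"]
    return o+d*(z-o[2])/d[2]
def brown(c):
    h=cv2.cvtColor(c["image"],cv2.COLOR_RGB2HSV)
    return ((h[...,0]<16)&(h[...,1]>110)&(h[...,2]>50)).astype(np.uint8)
A=np.linspace(0,2*np.pi,40,endpoint=False)
def model(c,x,y,th,shape):
    m=np.zeros(shape,np.uint8)
    for k in range(5):
        a=th+k*2*np.pi/5; cx=x+.088*np.cos(a); cy=y+.088*np.sin(a)
        P=np.vstack([np.c_[cx+.052*np.cos(A),cy+.052*np.sin(A),0*A+z] for z in(.026,.056)])
        cv2.fillConvexPoly(m,np.round(cv2.convexHull(proj(c,P).astype(np.float32))*16).astype(np.int32),1,shift=4)
    P=np.c_[x+.071*np.cos(A),y+.071*np.sin(A),0*A+.056]
    cv2.fillConvexPoly(m,np.round(proj(c,P)*16).astype(np.int32),1,shift=4)
    return m
def fit(cs,x0):
    bs=[]
    for c in cs:
        b=brown(c); p=proj(c,[x0[0],x0[1],.05])[0].astype(int)
        w=np.zeros_like(b); cv2.circle(w,tuple(int(i) for i in p),62,1,-1); b=b*w
        # outer silhouette
        cn,_=cv2.findContours(cv2.morphologyEx(b,cv2.MORPH_CLOSE,np.ones((3,3))),cv2.RETR_EXTERNAL,cv2.CHAIN_APPROX_NONE)
        s=np.zeros_like(b); cv2.drawContours(s,[max(cn,key=cv2.contourArea)],-1,1,-1); bs.append(s)
    f=lambda v:sum(np.sum(model(c,v[0],v[1],v[2],b.shape)!=b) for c,b in zip(cs,bs))
    best=None
    for t in np.arange(0,72,12)*np.pi/180:
        r=minimize(f,[x0[0],x0[1],t],method="Nelder-Mead",options=dict(initial_simplex=[[x0[0],x0[1],t],[x0[0]+.015,x0[1],t],[x0[0],x0[1]+.015,t],[x0[0],x0[1],t+.2]]))
        if best is None or r.fun<best.fun: best=r
    return best,bs
E
python3 - <<'E'
from h import *
cs=[manip.camera(n) for n in("scene","side")]
print(ray(cs[0],257,225,.056),ray(cs[1],302,190,.056))
r,bs=fit(cs,ray(cs[0],257,225,.056)[:2]); x,y,th=r.x
print(r.x,np.degrees(th)%72,r.fun,[b.sum() for b in bs])
for n,c,b in zip(("scene","side"),cs,bs):
    im=c["image"][:,:,::-1].copy(); m=model(c,x,y,th,b.shape)
    im=cv2.resize(im,None,fx=4,fy=4,interpolation=cv2.INTER_CUBIC)
    cn,_=cv2.findContours(cv2.resize(m,None,fx=4,fy=4,interpolation=0),0,1); cv2.drawContours(im,cn,-1,(0,255,0),1)
    p=(proj(c,[x,y,.05])[0]*4).astype(int)
    im=np.ascontiguousarray(im[max(0,p[1]-300):p[1]+300,p[0]-400:p[0]+400]); cv2.imwrite(f"pics/{n}_fit.png",im)
c=cs[0]
for nm,u,v,z in [("mug",376,188,.05),("bowl",385,226,.03),("case",371,157,.03),("candle",133,243,.04),("bottle",134,205,.04),("torch",137,172,.015)]: print(nm,ray(c,u,v,z))
E
```

```text
[0.62749977 0.00443616 0.056     ] [ 6.14826501e-01 -3.02399489e-04  5.60000000e-02]
[ 0.60773368  0.00597952 -0.10365606] 66.06094529954485 2067.0 [np.uint64(4124), np.uint64(3560)]
mug [0.49118306 0.40957823 0.05      ]
bowl [0.6301435  0.40972787 0.03      ]
case [0.32995938 0.4351862  0.03      ]
candle [ 0.66715186 -0.37433629  0.04      ]
bottle [ 0.52225051 -0.39214499  0.04      ]
torch [ 0.35515868 -0.41124449  0.015     ]
```

View pics/scene_fit.png

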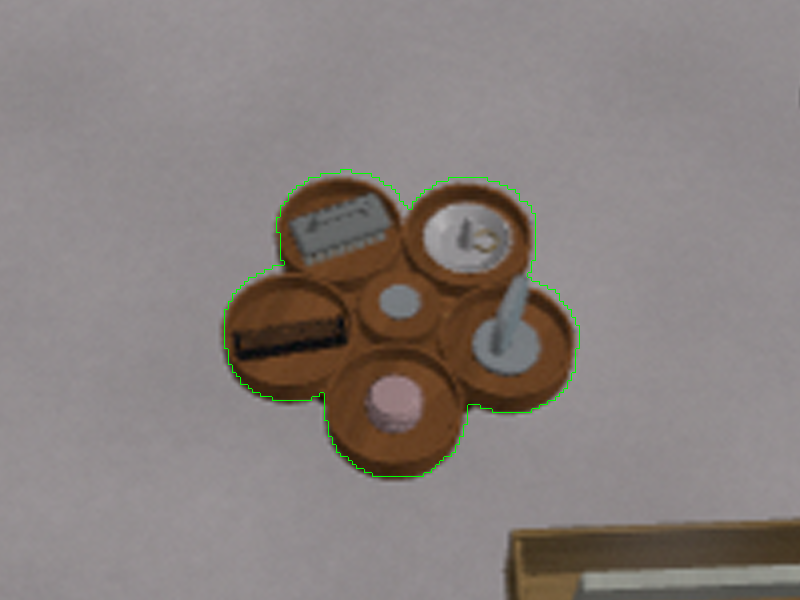

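View pics/side_fit.png

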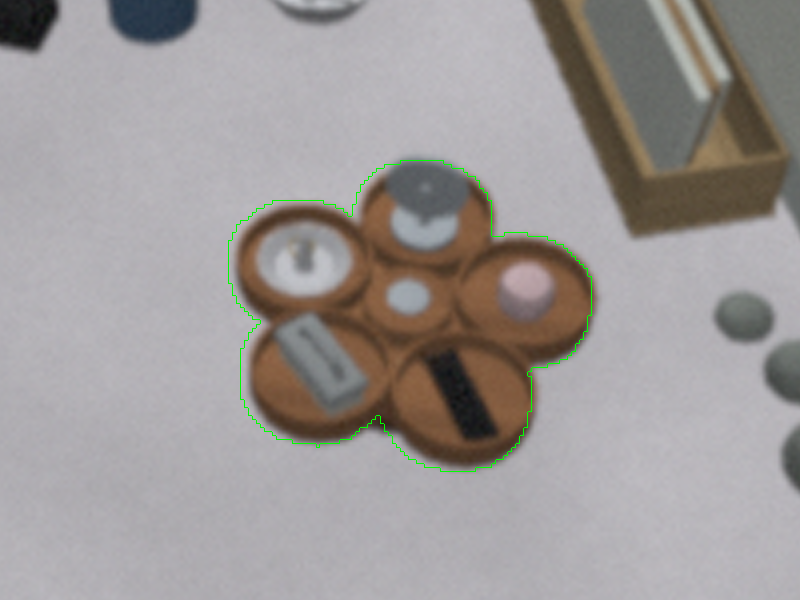

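Both overlays roughly match, but are shifted by about 1–2 px, so the brown mask is probably incomplete. I'll use a better mask and refit.

```bash
python3 - <<'E'
s=open('h.py').read()
i=s.index("    h=cv2.cvtColor"); j=s.index("A=np.lin")
s=s[:i]+"""    im=c["image"].astype(int)
    return ((im[...,0]-im[...,2]>22)).astype(np.uint8)
"""+s[j:]
s=s.replace("np.ones((3,3))","np.ones((5,5))")
open('h.py','w').write(s)
E
python3 - <<'E'
from h import *
cs=[manip.camera(n) for n in("scene","side")]
r,bs=fit(cs,[.614,.003]); x,y,th=r.x
print(r.x,np.degrees(th)%72,r.fun,[b.sum() for b in bs])
for k in range(2):
    r1,_=fit([cs[k]],[.614,.003]); print(r1.x,np.degrees(r1.x[2])%72,r1.fun)
out=[]
for n,c,b in zip(("scene","side"),cs,bs):
    im=c["image"][:,:,::-1].copy(); m=model(c,x,y,th,b.shape)
    im=cv2.resize(im,None,fx=4,fy=4,interpolation=cv2.INTER_CUBIC)
    for mm,col in((m,(0,255,0)),(b,(0,0,255))):
        cn,_=cv2.findContours(cv2.resize(mm,None,fx=4,fy=4,interpolation=0),0,1); cv2.drawContours(im,cn,-1,col,1)
    p=(proj(c,[x,y,.05])[0]*4).astype(int)
    out.append(im[p[1]-250:p[1]+250,p[0]-200:p[0]+200])
cv2.imwrite(f"pics/fit2.png",np.hstack(out))
E
```

```text
[0.61055308 0.00484947 1.15392514] 66.11504052846021 1166.0 [np.uint64(4278), np.uint64(4342)]
[ 0.60956747  0.00402618 -0.09229353] 66.71197037825041 433.0
[ 0.61352672  0.00990122 -0.09588963] 66.50592864705152 699.0
```

View pics/fit2.png

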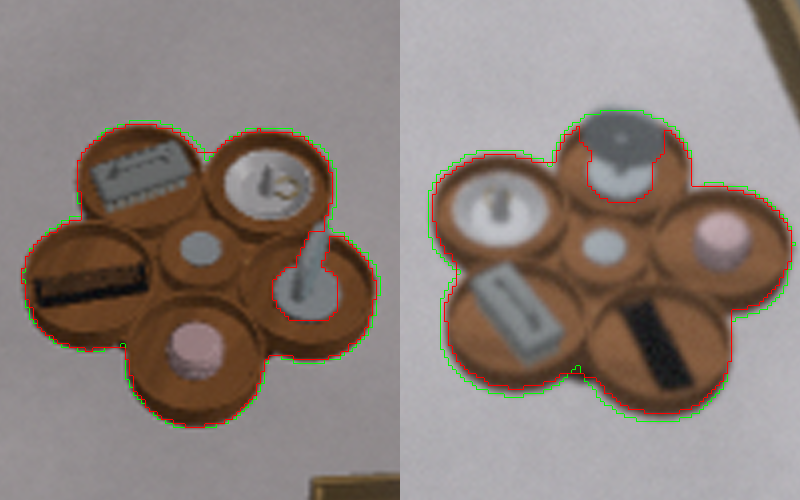

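The fit gives a tray axis at about (0.611, 0.004). The mirror petal is at about 66°, so it needs +114° (CCW from above). The notch at 174°, between the ring dish and the nail brush, faces the robot and is well clear of the mirror, so I'll push there with shut fingers. First I move above it.

servo_tool --steps '[[[-45,-36,0],[0,0,-0.1]],[[-85,-70,0],[0,0,-0.2]],[[-120,-100,0],[0,0,-0.3]],[[-155,-130,0],[0,0,-0.428]],[[-190,-160,0],[0,0,-0.428]]]' --claw 1 --grip_force 20

```text
clock: 0.85
tool_pos: [0.3233, 0.2545, 0.2313]
tcp_rot: [0.0, -0.003, 1.0, 0.0]
force: [1.8, -0.7, -0.4]
gripper_width: 0.146
```

servo_tool --steps '[[[-26,-48,0],[0,0,0]],[[-52,-96,0],[0,0,0]],[[-78,-144,0],[0,0,0]],[[-104,-190,0],[0,0,0]],[[-119,-233,0],[0,0,0]]]'

```text
clock: 1.35
tool_pos: [0.4393, 0.0324, 0.2315]
tcp_rot: [0.001, -0.002, 1.0, 0.0]
force: [0.7, 0.9, -0.2]
gripper_width: -0.002
```

```bash
python3 - <<'E'
from h import *
s=manip.read_state(); print(s["tool_pos"],s["tcp_rot"],s["gripper_width"],s["q"])
c=manip.camera("wrist"); cv2.imwrite("pics/w1.png",c["image"][:,:,::-1])
E
```

```text
[0.43930078 0.03242388 0.23146325] [ 5.35108763e-04 -2.46447582e-03  9.99996816e-01  9.18412111e-05] -0.0018675821082472014 [-1.11924592e-01  1.17529766e-01 -2.37085748e-01  1.21513855e+00
  3.04636347e-04 -1.16853390e-01]
```

View pics/w1.png

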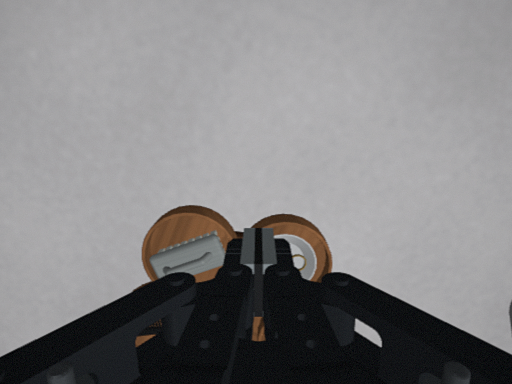

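The wrist view shows the nail brush on the left at (190,255) and the ring dish on the right at (297,255), with the notch between them at about (243,235), directly ahead of the fingers. I'll lower the hand outside the rim.

servo_tool --steps '[[[2,-6,45],[0,0,0]],[[3,-11,90],[0,0,0]],[[4,-11,135],[0,0,0]],[[4,-11,175],[0,0,0]],[[4,-11,193],[0,0,0]]]'

```text
clock: 1.9
tool_pos: [0.4364, 0.0155, 0.0354]
tcp_rot: [-0.001, -0.0, 1.0, -0.001]
force: [0.1, 0.3, 0.2]
gripper_width: -0.0
```

```bash
python3 - <<'E'
from h import *
s=manip.read_state(); print(s["tool_pos"],s["force"])
out=[]
for n in("side","scene"):
    c=manip.camera(n); im=cv2.resize(c["image"][:,:,::-1],None,fx=4,fy=4,interpolation=cv2.INTER_CUBIC)
    p=(proj(c,[.56,.0,.05])[0]*4).astype(int); out.append(im[p[1]-250:p[1]+250,p[0]-200:p[0]+200])
cv2.imwrite("pics/s2.png",np.hstack(out))
E
```

```text
[0.43636841 0.01553462 0.0354174 ] [0.12369786 0.26973259 0.19582365]
```

View pics/s2.png

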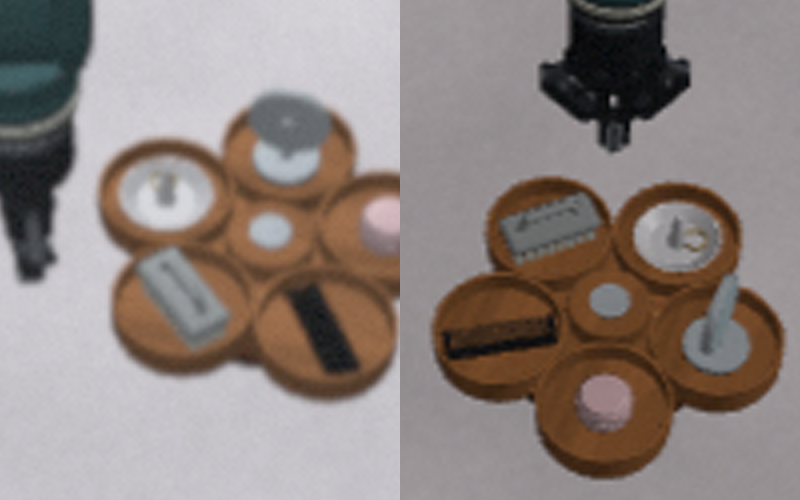

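The hand is down in front of the notch and clear of everything. I'll raise the tip to 42 mm, since the gripper's links then pass about 10 mm above the contents, and move into the notch.

servo_tool --steps '[[[-8,0,-7],[0,0,0]],[[-20,0,-7],[0,0,0]],[[-32,0,-7],[0,0,0]],[[-42,0,-7],[0,0,0]],[[-50,0,-7],[0,0,0]]]'

```text
clock: 2.5
tool_pos: [0.4881, 0.0156, 0.0435]
tcp_rot: [-0.001, -0.0, 1.0, -0.001]
force: [0.0, -0.3, 0.5]
gripper_width: 0.006
```

```bash
python3 - <<'E'
from h import *
s=manip.read_state(); print(s["tool_pos"],s["force"])
out=[]
for n in("side","scene"):
    c=manip.camera(n); im=cv2.resize(c["image"][:,:,::-1],None,fx=4,fy=4,interpolation=cv2.INTER_CUBIC)
    p=(proj(c,[.56,.0,.05])[0]*4).astype(int); out.append(im[p[1]-250:p[1]+250,p[0]-200:p[0]+200])
cv2.imwrite("pics/s3.png",np.hstack(out))
E
```

```text
[0.48807578 0.01559542 0.04348374] [ 0.00913431 -0.27512027  0.49627819]
```

View pics/s3.png

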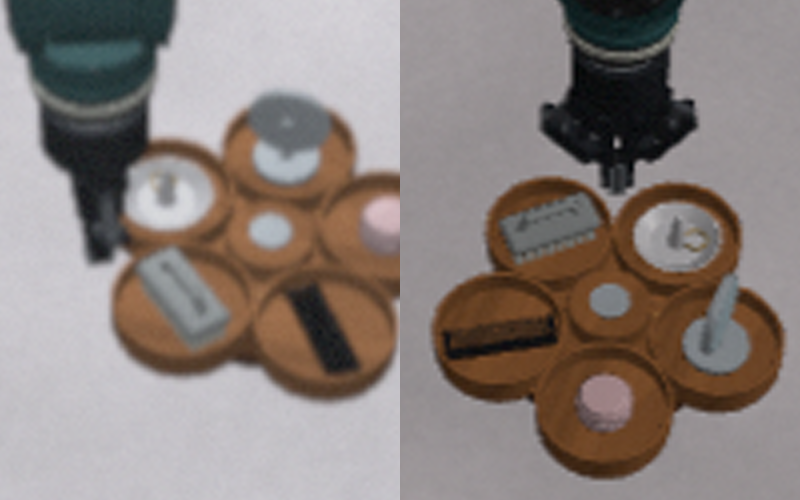

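```bash
cat > plan.py <<'E'
from h import *
import sys
C=np.array([.611,.004]); r=float(sys.argv[1]); st=float(sys.argv[2]); n=int(sys.argv[3]) if len(sys.argv)>3 else 5
s=manip.read_state(); p=s["tool_pos"]; d=p[:2]-C
a0=np.degrees(np.arctan2(d[1],d[0]))%360
print("pos",p.round(4),"r",np.hypot(*d).round(4),"ang",a0.round(1),"F",s["force"].round(1),"yaw/q",s["tcp_rot"].round(3))
q=s["tcp_rot"]; from scipy.spatial.transform import Rotation as Ro
R=Ro.from_quat([q[1],q[2],q[3],q[0]]).as_matrix()
for k in range(1,n+1):
    a=np.radians(a0+st*k); w=np.array([*(C+r*np.array([np.cos(a),np.sin(a)])),.0425])
    print((R.T@(w-p)*1000).round(0))
E
python3 plan.py .113 3
```

```text
pos [0.4878 0.0156 0.0432] r 0.1237 ang 174.6 F [ 0.3 -0.   0.1] yaw/q [-0.001 -0.     1.    -0.001]
[-10.  -7.   1.]
[-10. -13.   1.]
[-10. -19.   1.]
[-11. -25.   1.]
[-12. -30.   1.]
```

servo_tool --steps '[[[-4,0,0],[0,0,0]],[[-8,-2,0],[0,0,0]],[[-10,-5,0],[0,0,0]],[[-10,-9,0],[0,0,0]],[[-10,-13,0],[0,0,0]]]'

```text
clock: 3.1
tool_pos: [0.4977, 0.0022, 0.0432]
tcp_rot: [-0.001, -0.0, 1.0, -0.001]
force: [-0.0, 1.3, -0.4]
gripper_width: 0.002
```

```bash
python3 plan.py .113 3; python3 - <<'E'
from h import *
out=[]
for n in("side","scene"):
    c=manip.camera(n); im=cv2.resize(c["image"][:,:,::-1],None,fx=4,fy=4,interpolation=cv2.INTER_CUBIC)
    p=(proj(c,[.56,.0,.05])[0]*4).astype(int); out.append(im[p[1]-250:p[1]+250,p[0]-200:p[0]+200])
cv2.imwrite("pics/s4.png",np.hstack(out))
E
```

```text
pos [0.4977 0.0022 0.0432] r 0.1133 ang 180.9 F [-0.   1.3 -0.4] yaw/q [-0.001 -0.     1.    -0.001]
[-1. -6.  1.]
[ -1. -12.   1.]
[ -2. -18.   1.]
[ -3. -23.   1.]
[ -5. -29.   1.]
```

View pics/s4.png

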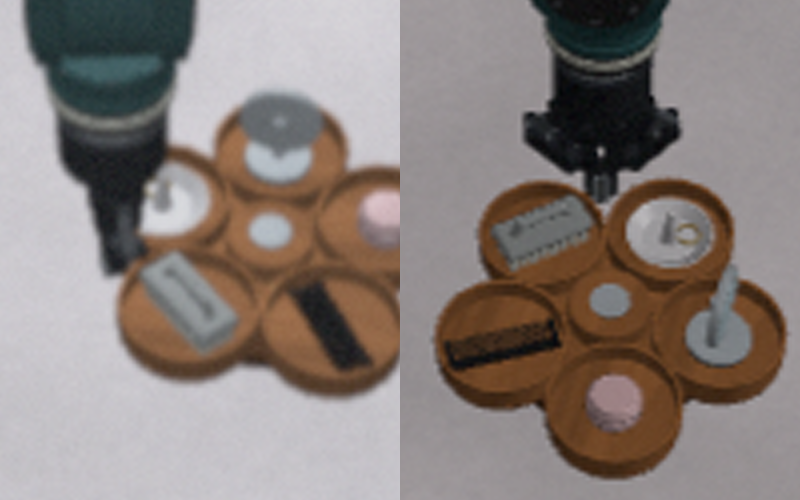

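The tray turns with about 1.3 N, and the finger bears on the brush petal's outer wall. I'll continue along the arc.

servo_tool --steps '[[[-1,-6,0],[0,0,0]],[[-1,-12,0],[0,0,0]],[[-2,-18,0],[0,0,0]],[[-3,-23,0],[0,0,0]],[[-5,-29,0],[0,0,0]]]'

```text
clock: 3.7
tool_pos: [0.5027, -0.0275, 0.0433]
tcp_rot: [-0.001, -0.0, 1.0, -0.001]
force: [0.3, 0.9, -0.4]
gripper_width: -0.002
```

```bash
python3 plan.py .113 3.2
```

```text
pos [ 0.5027 -0.0275  0.0433] r 0.1127 ang 196.2 F [ 0.3  0.9 -0.4] yaw/q [-0.001 -0.     1.    -0.001]
[-2. -6.  1.]
[ -4. -12.   1.]
[ -7. -18.   1.]
[ -9. -23.   1.]
[-13. -29.   1.]
```

servo_tool --steps '[[[-2,-6,0],[0,0,0]],[[-4,-12,0],[0,0,0]],[[-7,-18,0],[0,0,0]],[[-9,-23,0],[0,0,0]],[[-13,-29,0],[0,0,0]]]'

```text
clock: 4.2
tool_pos: [0.5158, -0.0568, 0.0433]
tcp_rot: [-0.001, -0.0, 1.0, -0.001]
force: [-0.2, 1.1, -1.0]
gripper_width: 0.001
```

```bash
python3 plan.py .113 3.2; python3 - <<'E'
from h import *
out=[]
for n in("side","scene"):
    c=manip.camera(n); im=cv2.resize(c["image"][:,:,::-1],None,fx=4,fy=4,interpolation=cv2.INTER_CUBIC)
    p=(proj(c,[.56,.0,.05])[0]*4).astype(int); out.append(im[p[1]-250:p[1]+250,p[0]-200:p[0]+200])
cv2.imwrite("pics/s5.png",np.hstack(out))
E
```

```text
pos [ 0.5158 -0.0568  0.0433] r 0.113 ang 212.6 F [-0.2  1.1 -1. ] yaw/q [-0.001 -0.     1.    -0.001]
[-4. -5.  1.]
[ -7. -10.   1.]
[-11. -15.   1.]
[-16. -20.   1.]
[-20. -24.   1.]
```

View pics/s5.png

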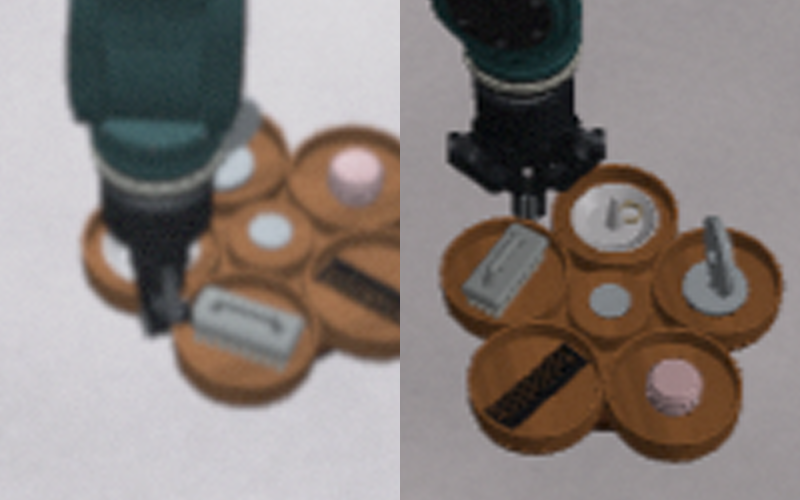

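servo_tool --steps '[[[-4,-5,0],[0,0,0]],[[-7,-10,0],[0,0,0]],[[-11,-15,0],[0,0,0]],[[-16,-20,0],[0,0,0]],[[-20,-24,0],[0,0,0]]]'

```text
clock: 4.8
tool_pos: [0.537, -0.0818, 0.0434]
tcp_rot: [-0.001, 0.0, 1.0, -0.001]
force: [-0.7, 1.2, -0.4]
gripper_width: 0.0
```

```bash
python3 plan.py .113 3.2
```

```text
pos [ 0.537  -0.0818  0.0434] r 0.1133 ang 229.2 F [-0.7  1.2 -0.4] yaw/q [-0.001  0.     1.    -0.001]
[-5. -4.  1.]
[-10.  -7.   1.]
[-16. -11.   1.]
[-21. -14.   1.]
[-27. -17.   1.]
```

servo_tool --steps '[[[-5,-4,0],[0,0,0]],[[-10,-7,0],[0,0,0]],[[-16,-11,0],[0,0,0]],[[-21,-14,0],[0,0,0]],[[-27,-17,0],[0,0,0]]]'

```text
clock: 5.3
tool_pos: [0.5644, -0.099, 0.0433]
tcp_rot: [-0.001, 0.0, 1.0, -0.001]
force: [-0.4, 0.1, 0.4]
gripper_width: -0.001
```

```bash
python3 plan.py .113 3; python3 - <<'E'
from h import *
out=[]
for n in("side","scene"):
    c=manip.camera(n); im=cv2.resize(c["image"][:,:,::-1],None,fx=4,fy=4,interpolation=cv2.INTER_CUBIC)
    p=(proj(c,[.56,.0,.05])[0]*4).astype(int); out.append(im[p[1]-250:p[1]+250,p[0]-200:p[0]+200])
cv2.imwrite("pics/s6.png",np.hstack(out))
E
```

```text
pos [ 0.5644 -0.099   0.0433] r 0.113 ang 245.7 F [-0.4  0.1  0.4] yaw/q [-0.001  0.     1.    -0.001]
[-5. -2.  1.]
[-11.  -4.   1.]
[-17.  -6.   1.]
[-22.  -7.   1.]
[-28.  -8.   1.]
```

View pics/s6.png

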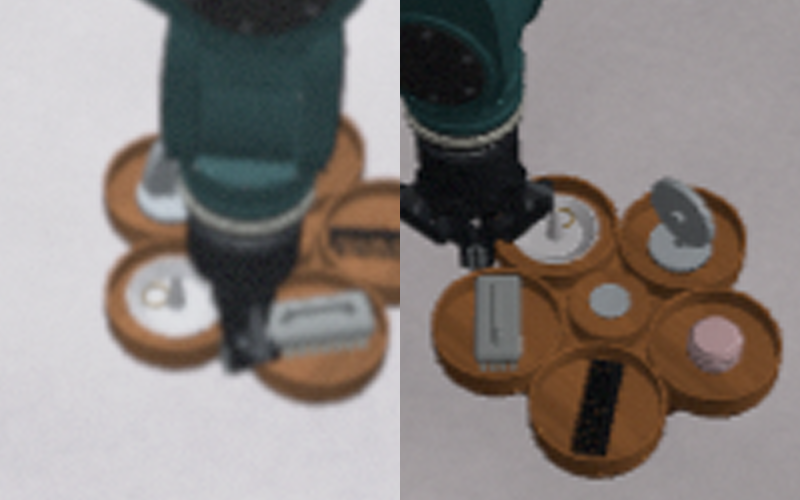

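servo_tool --steps '[[[-5,-2,0],[0,0,0]],[[-11,-4,0],[0,0,0]],[[-17,-6,0],[0,0,0]],[[-22,-7,0],[0,0,0]],[[-28,-8,0],[0,0,0]]]'

```text
clock: 5.9
tool_pos: [0.5934, -0.1074, 0.0433]
tcp_rot: [-0.0, 0.0, 1.0, -0.001]
force: [-0.2, 0.3, 0.4]
gripper_width: -0.003
```

```bash
python3 plan.py .113 3; python3 - <<'E'
from h import *
out=[]
for n in("side","scene"):
    c=manip.camera(n); im=cv2.resize(c["image"][:,:,::-1],None,fx=4,fy=4,interpolation=cv2.INTER_CUBIC)
    p=(proj(c,[.56,.0,.05])[0]*4).astype(int); out.append(im[p[1]-250:p[1]+250,p[0]-200:p[0]+200])
cv2.imwrite("pics/s7.png",np.hstack(out))
E
```

```text
pos [ 0.5934 -0.1074  0.0433] r 0.1127 ang 261.0 F [-0.2  0.3  0.4] yaw/q [-0.     0.     1.    -0.001]
[-6. -1.  1.]
[-12.  -1.   1.]
[-18.  -2.   1.]
[-24.  -1.   1.]
[-29.  -1.   1.]
```

View pics/s7.png

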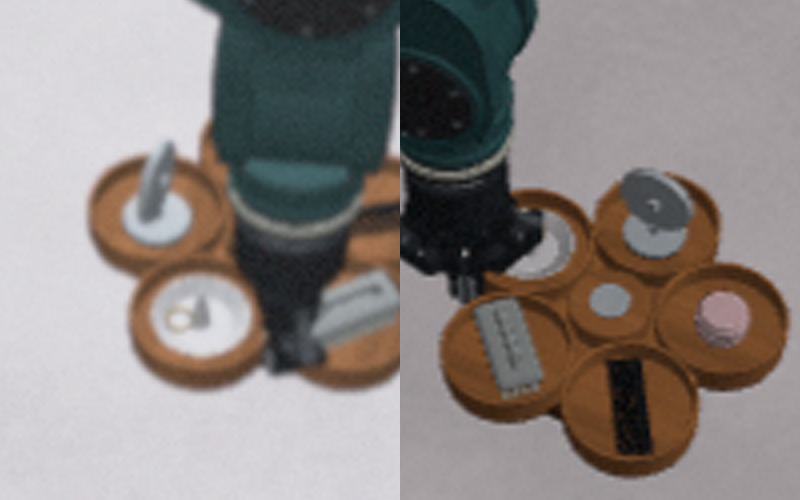

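servo_tool --steps '[[[-6,-1,0],[0,0,0]],[[-12,-1,0],[0,0,0]],[[-18,-2,0],[0,0,0]],[[-24,-1,0],[0,0,0]],[[-28,-1,0],[0,0,0]]]'

```text
clock: 6.5
tool_pos: [0.6226, -0.1085, 0.0433]
tcp_rot: [0.0, 0.0, 1.0, -0.001]
force: [-1.9, 0.1, 0.3]
gripper_width: 0.001
```

```bash
cat > ang.py <<'E'
from h import *
import sys
# angle fit with fixed axis; per camera; ignore pixels inside model hull that are dark robot (occlusion): score only boundary vs background/brown
C=(.611,.004)
out=[]
tot=0; G=np.radians(np.arange(0,72,.5))
for n in("scene","side"):
    c=manip.camera(n); im=c["image"].astype(int); b=brown(c)
    bg=((im.min(2)>95)&(im[...,0]-im[...,2]<15)).astype(np.uint8)  # bench
    sc=[]
    for g in G:
        m=model(c,*C,g,b.shape); w=model(c,*C,0,b.shape)
        ring=cv2.dilate(m,np.ones((13,13)))-m
        inner=m-cv2.erode(m,np.ones((5,5)))
        sc.append((b*ring).sum()+ (bg*inner).sum())
    sc=np.array(sc); i=sc.argmin(); print(n,"best th mod72:",np.degrees(G[i]),sc[i],"near:",np.degrees(G[np.argsort(sc)[:5]])); tot=tot+sc
    x=cv2.resize(c["image"][:,:,::-1],None,fx=4,fy=4,interpolation=cv2.INTER_CUBIC)
    cn,_=cv2.findContours(cv2.resize(model(c,*C,G[i],b.shape),None,fx=4,fy=4,interpolation=0),0,1); cv2.drawContours(x,cn,-1,(0,255,0),1)
    p=(proj(c,[.58,.0,.05])[0]*4).astype(int); out.append(x[p[1]-250:p[1]+250,p[0]-200:p[0]+200])
print("joint",np.degrees(G[np.argsort(tot)[:5]]))
cv2.imwrite(sys.argv[1],np.hstack(out))
E
python3 ang.py pics/s8.png; python3 plan.py .113 2.5
```

```text
scene best th mod72: 22.5 144 near: [22.5 22.  23.  21.  21.5]
side best th mod72: 22.0 231 near: [24.  22.  23.  23.5 22.5]
joint [22.5 22.  23.  23.5 21.5]
pos [ 0.6225 -0.1084  0.0432] r 0.113 ang 275.9 F [-0.1  0.3 -0.4] yaw/q [ 0.     0.     1.    -0.001]
[-5.  1.  1.]
[-10.   1.   1.]
[-15.   2.   1.]
[-19.   4.   1.]
[-24.   5.   1.]
```

View pics/s8.png

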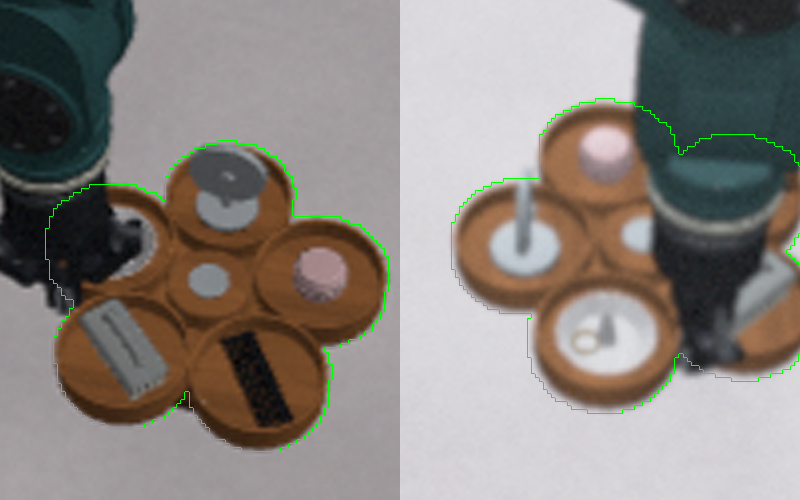

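Both views give petals at about 22.5° mod 72, so the mirror is at about 166.5° and needs about 13.5° more.

servo_tool --steps '[[[-6,1,0],[0,0,0]],[[-12,2,0],[0,0,0]],[[-18,3,0],[0,0,0]],[[-23,5,0],[0,0,0]],[[-26,6,0],[0,0,0]]]'

```text
clock: 7.1
tool_pos: [0.6492, -0.1022, 0.0433]
tcp_rot: [0.0, 0.0, 1.0, -0.001]
force: [-0.7, -1.4, -0.3]
gripper_width: 0.003
```

```bash
python3 ang.py pics/s9.png; python3 plan.py .113 2.5
```

```text
scene best th mod72: 37.5 156 near: [37.5 37.  36.5 38.  36. ]
side best th mod72: 37.5 236 near: [37.5 37.  38.5 36.5 38. ]
joint [37.5 37.  36.5 38.  36. ]
pos [ 0.6492 -0.1023  0.0433] r 0.1129 ang 289.8 F [ 0.4  0.1 -0. ] yaw/q [ 0.001  0.     1.    -0.001]
[-5.  2.  1.]
[-9.  4.  1.]
[-14.   6.   1.]
[-18.   8.   1.]
[-22.  11.   1.]
```

View pics/s9.png

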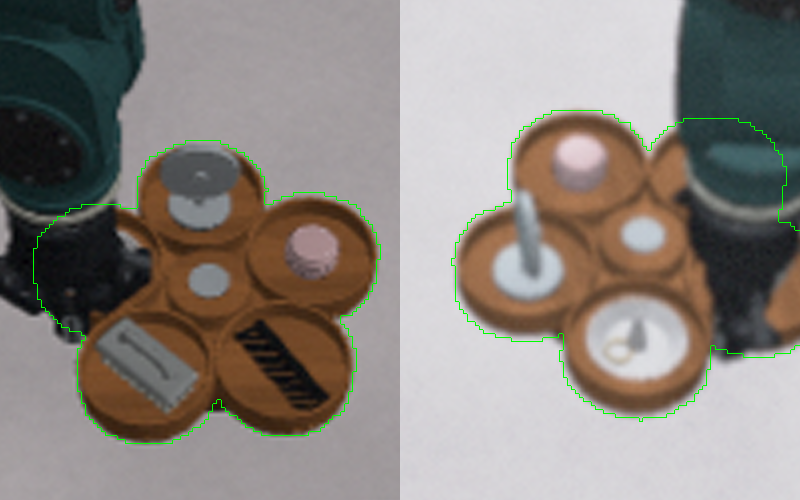

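The mirror petal is at about 181°, within tolerance. I'll back out radially through the notch, then go up.

servo_tool --steps '[[[-3,-10,0],[0,0,0]],[[-7,-22,0],[0,0,0]],[[-12,-36,0],[0,0,0]],[[-17,-52,0],[0,0,0]],[[-23,-70,0],[0,0,0]]]'

```text
clock: 7.7
tool_pos: [0.6725, -0.174, 0.0434]
tcp_rot: [0.001, 0.0, 1.0, -0.001]
force: [0.0, 0.4, 0.2]
gripper_width: -0.002
```

servo_tool --steps '[[[0,-5,-30],[0,0,0]],[[0,-10,-70],[0,0,0]],[[0,-15,-110],[0,0,0]],[[0,-15,-150],[0,0,0]],[[0,-15,-180],[0,0,0]]]'

```text
clock: 8.2
tool_pos: [0.6724, -0.1902, 0.2262]
tcp_rot: [0.002, 0.001, 1.0, -0.002]
force: [0.4, -1.3, -0.1]
gripper_width: -0.001
```

servo_tool --steps '[[[45,-20,0],[0,0,0]],[[90,-40,0],[0,0,0]],[[135,-60,0],[0,0,0]],[[180,-80,0],[0,0,0]],[[200,-90,0],[0,0,0]]]'

```text
clock: 8.7
tool_pos: [0.4691, -0.2819, 0.2264]
tcp_rot: [0.002, 0.002, 1.0, -0.002]
force: [1.1, 0.3, -0.6]
gripper_width: -0.001
```

servo_tool --steps '[[[0,0,0],[0,0,0]],[[0,0,0],[0,0,0]],[[0,0,0],[0,0,0]],[[0,0,0],[0,0,0]],[[0,0,0],[0,0,0]]]'

```text
clock: 9.2
tool_pos: [0.4698, -0.2816, 0.2262]
tcp_rot: [0.001, 0.001, 1.0, -0.002]
force: [0.5, 1.0, 0.5]
gripper_width: -0.004
```

```bash
python3 ang.py pics/s10.png; python3 - <<'E'
from h import *
cs=[manip.camera(n) for n in("scene","side")]
for s in (cs,cs[:1],cs[1:]):
    r,_=fit(s,[.611,.004]); print(r.x[:2],np.degrees(r.x[2])%72,r.fun)
cv2.imwrite("pics/full.png",cs[0]["image"][:,:,::-1])
E
```

```text
scene best th mod72: 37.5 166 near: [37.5 37.  36.5 38.  36. ]
side best th mod72: 37.5 143 near: [37.5 37.  36.5 36.  38.5]
joint [37.5 37.  36.5 36.  38. ]
[0.61155589 0.00328679] 37.212734470408186 3166.0
[0.60903327 0.00336007] 37.23326889293244 492.0
[0.61562347 0.00719767] 37.020885448154374 2617.0
```

View pics/s10.png

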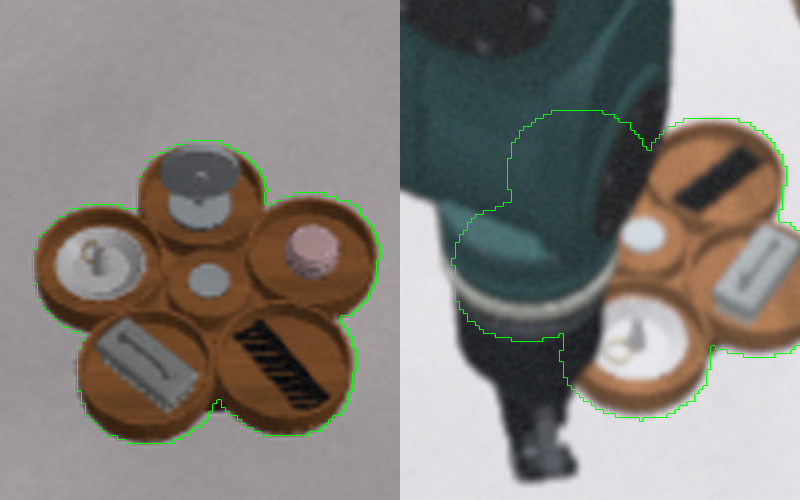

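View pics/full.png

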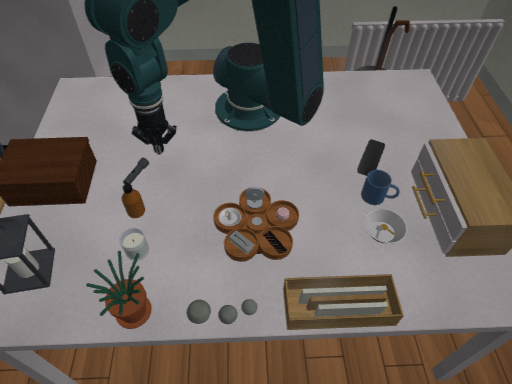

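The tray shows the mirror at the front, at (255,197) in the full view, and the hand is clear. I'll check the mirror's own position and facing.

```bash
python3 - <<'E'
from h import *
c=manip.camera("scene")
p=(proj(c,[.58,.0,.05])[0]*4).astype(int)
o=np.array([p[0]-200,p[1]-250])
print("glass",ray(c,*((np.array([200,172])+o+.5)/4-.5),.084))
for a in (-12,-6,-2,0,6):
    t=np.radians(180-a); g=np.array([.611+.094*np.cos(t),.004+.094*np.sin(t)])
    d=np.array([-np.sin(t),np.cos(t)]); P=[[*(g+s*d*.032),.084] for s in(-1,0,1)]
    print(a,((proj(c,P)+.5)*4-.5-o).round(0).tolist())
im=cv2.resize(c["image"][:,:,::-1],None,fx=4,fy=4,interpolation=cv2.INTER_CUBIC)[p[1]-150:p[1],p[0]-100:p[0]+100]
cv2.imwrite("pics/m.png",cv2.resize(im,None,fx=4,fy=4))
E
```

```text
glass [0.52569317 0.00084299 0.084     ]
-12 [[218.0, 158.0], [179.0, 166.0], [140.0, 174.0]]
-6 [[231.0, 160.0], [191.0, 164.0], [152.0, 169.0]]
-2 [[239.0, 161.0], [199.0, 164.0], [160.0, 166.0]]
0 [[243.0, 162.0], [203.0, 163.0], [164.0, 165.0]]
6 [[256.0, 166.0], [216.0, 164.0], [176.0, 162.0]]
```

View pics/m.png

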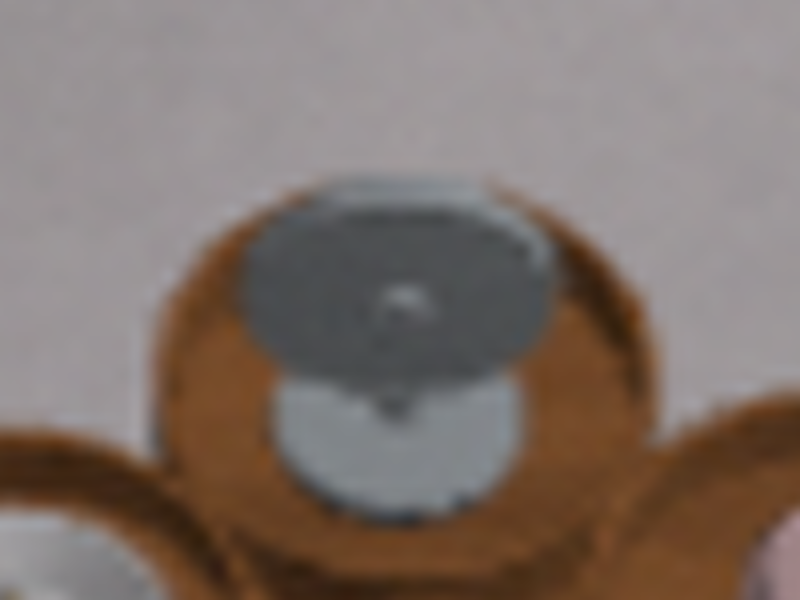

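```bash
python3 -c "
from cell import manip
s=manip.read_state();print(s['clock'],s['force']);print(manip.sign_off())"
```

```text
9.45 [ 0.41044312 -0.04389243 -0.35728264]
the job is handed in; nothing more can be done
None
```

I turned the organiser about 115° by pushing with the shut fingertips in the notch between the nail brush's and ring dish's petals. I then backed straight out, raised the hand and parked it clear, and handed the job in at 9.45 s of the 48 s allowed.

- **Force:** the readings after each move stayed around 1–2 N while pushing, well under the 25 N limit.
- **Mirror position:** the mirror's petal ended about 1° past straight ahead. The glass centre is about 3 mm to the side of the centre line and about 85 mm in front of the axis. Both are inside the limits (20 mm to the side, at least 75 mm in front).
- **Mirror and contents:** the mirror is upright and faces the near edge to within a few degrees by eye. The brush, comb, ring dish and lip-balm case are all still in their petals.
- **Bench:** the other things on it look unmoved in the final picture; I checked them by eye only, not by measurement.
- **Disagreements and gaps:** the two cameras put the turning axis 4–7 mm apart. Both gave the same tray angle to within about half a degree, though the parked arm partly hid the tray, including the mirror, from the side camera at the end. I took the tray to be at rest because its angle was the same before and after I backed away.

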